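# Ball box onto the sloping stand, lid off

### The job

Carry the white box of grinding balls, its loose lid kept on, to the sloping blue stand and press it fully home so that the red spring catch snaps over its upper lug and the balls run together at the low end. Then lift off the lid, which has a blue grip, and lay it flat, grip up, in the middle of the white wipe, leaving the box latched. Drop nothing and do not knock the other things about.

Things in the scene. Friction and masses are not known exactly. Their poses are not given: they have to be found in the camera images.
- ball_box: white box, body 104 (x) x 64 (y) x 16 mm, a lug 8 mm long, 36 wide, 6 thick at the bottom of each short end (120 mm over lugs), same both ways round; above, a thinner neck up to 26 mm carries the loose lid. 0.33 kg with 4 balls and lid. Origin: centre of underside; x along its length, z up. Grip across the 64 mm, fingertips 2 to 5 mm above its underside; the lid is 2 mm narrower on each side
- lid_seat (a point): point of the box, 17.5 mm above its underside on the centre line, where the lid's origin lies when the lid is on
- box_lid: loose clear lid, 100 x 60 mm, 11.5 mm high, with a blue grip bar on top (bar's top 26.5 mm above the origin). It only rests on the neck, its skirt reaching 8.5 mm down round it with 1.5 mm play. Origin: centre of the skirt's lower edge (underside); x along its length, z up
- lid_grip (a point): middle of the blue grip bar, 19 mm above the lid's origin; the bar is 56 mm long (lid's x), 14 mm wide (lid's y) and 15 mm high
- cradle: seat of the fixed blue stand, sloping 28 degrees, low end to the right. Origin: where the middle of the box's underside belongs (box along x, either way round), 50 mm above the bench; x up the slope, z its outward normal. Stop 61 mm down-slope; flared ears 44 mm up- and down-slope guide the box's sides with 2 mm play
- catch (a joint): red spring catch at the seat's upper end: 0 = closed, grows (m) as it is pushed back up-slope, 8 mm at most. Pressing the box down along the slope's normal cams it back about 4 mm by its steep ramp (some 5 to 10 N in all), and it springs back to 0 over the lug when the box is home
- catch_nose (a point): tip of the catch's nose: when closed 56 mm up-slope of the seat's origin and 9.5 mm above the slope; it hangs over the lug of the seated box with 1.5 mm to spare. The ramp rises from here to 22 mm above the slope, 62.5 mm up-slope; the thumb tab on top reaches 26 mm above the slope
- wipe: folded white wipe, 160 (x) x 130 (y) x 2 mm, fixed flat on the bench; origin: centre of its underside, at bench height
- ball_1: steel grinding ball, 15 mm in diameter, loose inside the box; origin: its centre
- ball_2: steel grinding ball, 15 mm in diameter, loose inside the box; origin: its centre
- ball_3: steel grinding ball, 15 mm in diameter, loose inside the box; origin: its centre
- ball_4: steel grinding ball, 15 mm in diameter, loose inside the box; origin: its centre
- flask: small clear glass flask, 45 mm wide and 62 mm high, standing; origin: centre of its underside
- bottle: clear bottle with a blue screw cap, 56 mm wide and 101 mm high, standing behind and to the left of the stand; origin: centre of its underside
- forceps: steel forceps, 115 mm long, 8 mm high, lying in front of the stand; origin: centre of the underside
- petri: closed petri dish, 60 mm wide, 15 mm high, behind the stand; origin: centre of its underside
Things that resemble listed ones, but are neither listed nor needed, are in the scene too. What is shaped like the box_lid but purple is not meant.

How it is judged:
By the outcome, as a careful person would: the job done as asked, in the order asked, and still so for the second after the job is handed in, with the robot touching nothing.
It also fails if it takes over 70 s, if anything falls off the work surface, if the arm or the gripper's body presses on something with over 40 N, if the wrist force passes 120 N, or if a joint passes its speed limit or range.

### The arm

A 6-joint arm with a two-finger parallel gripper is mounted at the origin on a cart in front of the work surface, level with it; the furniture and walls round the work are solid. World frame = base frame: x ahead of the robot, y to its left, z up, the work surface at z = 0. Lengths are in mm, angles in rad, forces in N, time in s.
With the tool pointing down it reaches from about 275 to 825 mm from the base axis. Payload 5.2 kg.
Tool frame: the origin (TCP) lies at the very end of the fingers, on their centre line; the grasp point (between the pads) lies 19 mm behind it; z points along the fingers, y is the line along which they close (so a half turn about z gives the same grasp; the last joint's range is limited). The gripper opens to 93 mm and grips with 3 to 60 N. Pads are 15 mm wide; open, the fingers measure 128 mm over their backs; the gripper's body (75 mm by 188 mm) begins 65 mm behind the grasp point.
Start: joints at [1.007, 0.259, 1.535, -0, 1.348, -0.203], TCP at [194.141, 514.601, 218.653] pointing down, gripper open.
Joint ranges: [-3.14, 3.14], [-0.91, 2.08], [0.19, 2.58], [-1.22, 4.36], [0.22, 2.71], [-3.12, 3.12]. Speed limits (rad/s): [2.57, 2.57, 3.14, 3.14, 3.14, 3.14].

### API

Orientations are given as [roll, pitch, yaw] about the fixed x, y, z axes, in that order (R = Rz(yaw) Ry(pitch) Rx(roll)).
In Python, from bench import robot gives the robot as it stands. The module is installed in compiled form; this text tells all that it offers. Calls block until the motion is done:
- robot.move_ptp(position, orientation): joint-space move of the TCP to a pose.
- robot.move_linear(position, ori=None, speed=150, f_stop=None): straight line of the TCP; ori=None keeps the orientation; speed is the mean speed in mm/s. With f_stop (N) it stops when the force on the tool has changed by that much, and returns True; else False.
- robot.move_j(angles): joint-space move.
- robot.move_gripper(opening): opening from 0.0 (shut) to 1.0 (fully open); the grip force is fixed at half the most; returns when the fingers have stopped.
- robot.sleep(seconds).
- robot.inverse_kinematics(position, orientation): joint angles nearest the present ones, or None.
- robot.get_image(name): name is "scene" or "side" or "wrist"; returns a dict with "img" (420x560x3 uint8, blue, green, red), "fovy" (degrees; the focal length in pixels is half the picture's height over the tangent of half this angle, whatever the lens; pixels are square), "cx", "cy" (the principal point, pixels), "k1" (the pictures are not rectified: a ray, as slopes to the right and down, at radius r is drawn at 1 + k1 r^2 times it, then the intrinsics apply), "eye" and "orientation" of the camera in the world. Camera axes: x right, y down, z forward; pixel columns grow to the right and rows downward; lengths in mm; the calibration is good to about 2 mm. A picture is of the moment at which its call begins. There is no depth.
A pose or a line that the arm cannot do raises robot.MotionError and nothing moves.
- robot.hand_in(): hands the job in; it is judged then, once.
Readings, each from a call of its own:
- robot.current_t(): time.
- robot.current_qpos(): joint angles.
- robot.current_joint_vel(): joint speeds.
- robot.current_joint_efforts(): joint torques, N m.
- robot.current_tcp_pos(): TCP position.
- robot.current_eef_rot(): TCP orientation.
- robot.current_contact_force(): force on the tool from outside, world axes, zero at the start.
- robot.current_ft_torque(): the same for the moment, N m.
- robot.current_gripper_width(): opening from 0.0 (shut) to 1.0 (fully open).
- robot.current_finger_force(): force on a finger pad.
Only numpy, scipy, OpenCV 4.12 (cv2) and the standard library are available. Lean on these libraries where they do the work, as an engineer would, in place of code of your own. Each camera call takes 0.05 s, during which the arm holds its last target. There are 200 camera calls.

## Working session

There is one attempt and no reset: what is moved stays moved. The work goes in short steps, each a Python script; the robot and the scene stay as the last script left them, time stands still between calls to the robot, and variables do not carry over. Pictures are saved under pics/ and viewed, at most 12 in all, crops included, and the job is handed in when it is done.

```bash
mkdir -p pics; cat > h.py <<'E'
import numpy as np, cv2
from scipy.spatial.transform import Rotation as Rot
from bench import robot
def grab(n):
    d=robot.get_image(n); h=d["img"].shape[0]
    f=h/2/np.tan(np.radians(d["fovy"])/2)
    d["f"]=f; d["K"]=np.array([[f,0,d["cx"]],[0,f,d["cy"]],[0,0,1.]])
    d["D"]=np.array([d["k1"],0,0,0.]); d["E"]=np.array(d["eye"],float)
    d["R"]=Rot.from_euler("xyz",d["orientation"]).as_matrix()
    return d
def ray(d,p):
    u=cv2.undistortPoints(np.array(p,float).reshape(-1,1,2),d["K"],d["D"]).reshape(-1,2)
    return np.c_[u,np.ones(len(u))]@d["R"].T
def onplane(d,p,z):
    r=ray(d,p); return d["E"]+r*((z-d["E"][2])/r[:,2])[:,None]
def proj(d,P):
    c=(np.array(P,float).reshape(-1,3)-d["E"])@d["R"]
    return cv2.projectPoints(c,np.zeros(3),np.zeros(3),d["K"],d["D"])[0].reshape(-1,2)
def tri(d1,p1,d2,p2):
    r1=ray(d1,[p1])[0]; r2=ray(d2,[p2])[0]
    r1/=np.linalg.norm(r1); r2/=np.linalg.norm(r2)
    s=np.linalg.lstsq(np.c_[r1,-r2],d2["E"]-d1["E"],rcond=None)[0]
    a=d1["E"]+s[0]*r1; b=d2["E"]+s[1]*r2
    return (a+b)/2,np.linalg.norm(a-b)
E
python3 - <<'E'
from h import *
for n in ("scene","side","wrist"):
    d=grab(n); cv2.imwrite(f"pics/{n}0.png",cv2.resize(d["img"],(784,588),interpolation=cv2.INTER_CUBIC)); cv2.imwrite(f"/tmp/{n}0.png",d["img"])
    print(n,d["E"],d["orientation"],d["fovy"],d["cx"],d["cy"],d["k1"])
E
```

```text
scene [-191.34717867 -440.8076676  1148.34943201] [-2.47312847  0.00951092 -1.01210706] 45.052257059624374 282.1855682343187 204.61142189064898 0.029392878421916294
side [ 293.57182489 -941.85499108  891.87202312] [-2.24005644 -0.00539618 -0.23808695] 42.17964776254534 281.2145806299309 205.73596733511738 -0.10475108308520042
wrist [116.48820078 543.41437815 384.47194033] [2.84144445e+00 1.15198534e-03 1.21028512e+00] 69.50644081312572 279.9642347886654 209.63391414559777 -0.06039197238174755
```

View pics/scene0.png

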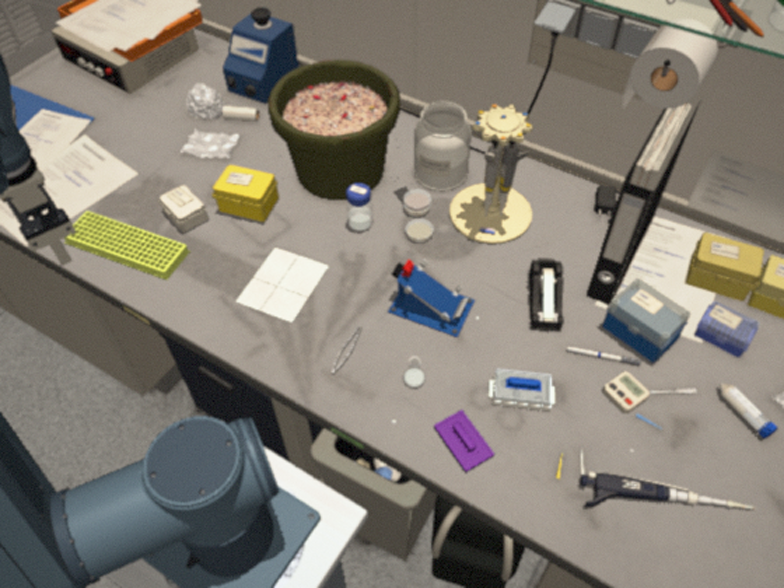

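View pics/side0.png

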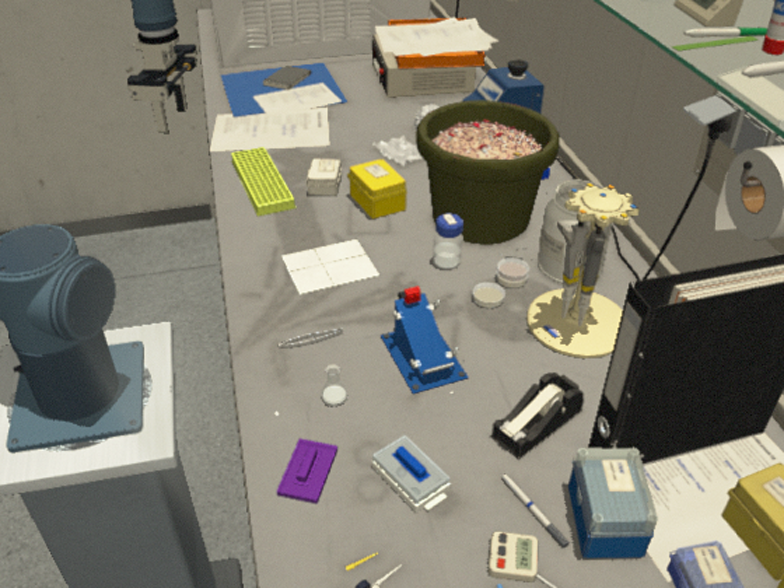

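The scene view shows the box with the clear lid and blue grip at (522,387), and a purple lid-shaped decoy at (463,440). The stand is at (432,297) with its red catch at (407,268), the wipe is at (283,284), and the flask is at (414,372). Forceps, bottle and petri dishes stand around the stand. In the side view the box is at (411,470), the catch at (412,295) and the wipe at (330,266).

Candidates for the box are the white/clear one with the blue grip at (522,387), the blue-grey tip box at (645,318), and the purple lid at (463,440). Only the first has the blue grip, white body and end lugs. I'll confirm it from the wrist camera.

```bash
python3 - <<'E'
from h import *
s=grab("scene"); e=grab("side"); k=1/1.4
print(robot.current_eef_rot())
P={}
for n,a,b in (("grip",(522,383),(411,461)),("catch",(407,268),(412,295)),("wipe",(283,284),(330,266)),("flask",(414,378),(334,396)),("purple",(463,440),(307,470))):
    P[n],g=tri(s,np.array(a)*k,e,np.array(b)*k); print(n,P[n].round(1),round(g,1))
lo=onplane(s,[np.array((450,328))*k,np.array((392,313))*k,np.array((474,300))*k],0); print("stand base corners",lo.round())
w=grab("wrist"); R=Rot.from_euler("xyz",robot.current_eef_rot()).as_matrix()
print("cam in tool",R.T@(w["E"]-robot.current_tcp_pos()),R.T@w["R"])
mid=(P["catch"]+[0,-60,0])
out=[]
for nm,c,z in (("box",P["grip"],150),("stand",mid,210)):
    for yaw in np.arange(-3,3.2,.5):
        q=robot.inverse_kinematics([c[0],c[1],z],[np.pi,0,yaw]); 
        if q is not None: out.append((nm,round(yaw,2),np.round(q,2).tolist()))
for o in out: print(o)
E
```

```text
[-3.14078572e+00 -1.63563766e-04  2.78081180e+00]
grip [ 484.3 -276.7   30.7] 2.3
catch [561.6  14.4  92. ] 0.1
wipe [459.3 253.9  -4.6] 1.8
flask [ 4.052e+02 -9.680e+01  4.000e-01] 0.1
purple [ 340.7 -235.8    3.5] 0.8
stand base corners [[ 540.  -98.    0.]
 [ 511.   18.    0.]
 [ 626. -106.    0.]]
cam in tool [  82.78937563   -0.27226913 -166.42451338] [[ 3.02543740e-04 -9.55217125e-01 -2.95905649e-01]
 [ 9.99999936e-01  2.32162148e-04  2.72987222e-04]
 [-1.92063979e-04 -2.95905713e-01  9.55217134e-01]]
('box', np.float64(-3.0), [-0.72, 0.33, 1.62, 0.0, 1.2, -2.43])
('box', np.float64(-2.5), [-0.72, 0.33, 1.62, 0.0, 1.2, -2.93])
('box', np.float64(-2.0), [-0.72, 0.33, 1.62, -0.0, 1.2, 2.85])
('box', np.float64(-1.5), [-0.72, 0.33, 1.62, -0.0, 1.2, 2.35])
('box', np.float64(-1.0), [-0.72, 0.33, 1.62, -0.0, 1.2, 1.85])
('box', np.float64(-0.5), [-0.72, 0.33, 1.62, -0.0, 1.2, 1.35])
('box', np.float64(0.0), [-0.72, 0.33, 1.62, -0.0, 1.2, 0.85])
('box', np.float64(0.5), [-0.72, 0.33, 1.62, -0.0, 1.2, 0.35])
('box', np.float64(1.0), [-0.72, 0.33, 1.62, 0.0, 1.2, -0.15])
('box', np.flo
[... 401 characters left out ...]
-0.28, 0.29, 1.52, 0.0, 1.34, -2.99])
('stand', np.float64(-1.5), [-0.28, 0.29, 1.52, -0.0, 1.34, 2.79])
('stand', np.float64(-1.0), [-0.28, 0.29, 1.52, -0.0, 1.34, 2.29])
('stand', np.float64(-0.5), [-0.28, 0.29, 1.52, -0.0, 1.34, 1.79])
('stand', np.float64(0.0), [-0.28, 0.29, 1.52, -0.0, 1.34, 1.29])
('stand', np.float64(0.5), [-0.28, 0.29, 1.52, -0.0, 1.34, 0.79])
('stand', np.float64(1.0), [-0.28, 0.29, 1.52, -0.0, 1.34, 0.29])
('stand', np.float64(1.5), [-0.28, 0.29, 1.52, 0.0, 1.34, -0.21])
('stand', np.float64(2.0), [-0.28, 0.29, 1.52, 0.0, 1.34, -0.71])
('stand', np.float64(2.5), [-0.28, 0.29, 1.52, 0.0, 1.34, -1.21])
('stand', np.float64(3.0), [-0.28, 0.29, 1.52, 0.0, 1.34, -1.71])
```

```bash
python3 - <<'E'
from h import *
import pickle
pic={}
def look(nm,c,z,yaw):
    robot.move_ptp([c[0],c[1],z],[np.pi,0,yaw]); robot.sleep(.3); d=grab("wrist"); pic[nm]=d
look("w1",(459,254),190,1.0)
look("s1",(560,-40),200,1.3)
look("s2",(560,-40),200,1.3-np.pi)
look("b1",(484,-277),150,1.3-np.pi)
look("b2",(484,-277),150,1.3)
pickle.dump(pic,open("pic.pkl","wb")); print(robot.current_t())
a=np.hstack([pic["s1"]["img"],pic["s2"]["img"]]); b=np.hstack([pic["b1"]["img"],pic["b2"]["img"]])
cv2.imwrite("pics/q.png",cv2.resize(np.vstack([a,b]),(800,600),interpolation=cv2.INTER_AREA))
E
```

```text
9.8167
```

View pics/q.png

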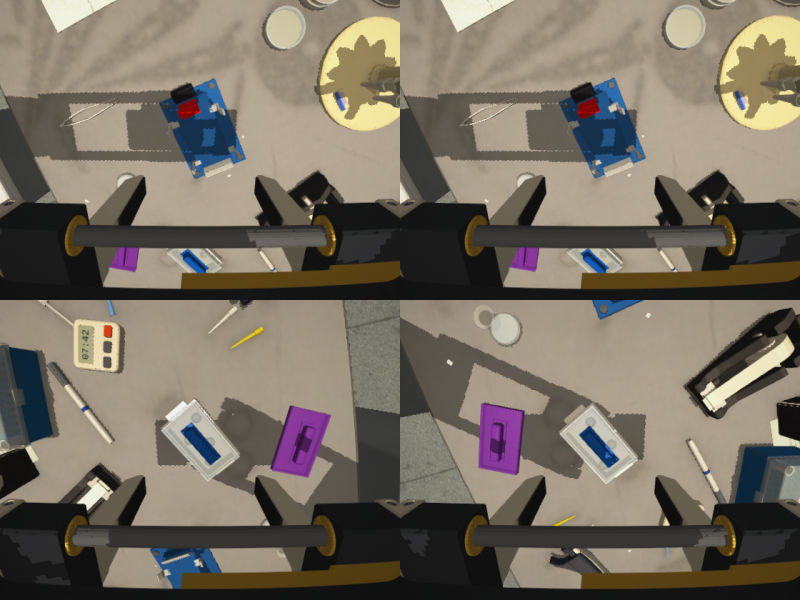

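The wrist pictures confirm the box. It has a clear lid, blue grip bar, white body and end lugs at about (200,440) in the lower-left tile, with the purple decoy beside it at (300,440). The stand is at (202,128) with the red catch at (188,107).

```bash
python3 - <<'E'
from h import *
import pickle
pic=pickle.load(open("pic.pkl","rb"))
for k,d in pic.items(): print(k,d["E"].round(1),np.round(d["orientation"],3))
def crop(k,x,y,w,h,s): return cv2.resize(pic[k]["img"][y:y+h,x:x+w],None,fx=s,fy=s,interpolation=cv2.INTER_CUBIC)
# tiles 400x300, 2.857 px per source px
A=crop("s1",210,95,160,170,3)[:, :400]; 
a=crop("s1",215,100,140,160,3.57)
b=crop("b1",215,130,140,120,2.85); c=crop("b2",215,130,140,120,2.85)
im=np.zeros((600,800,3),np.uint8)
a=crop("s1",222,100,133,170,3); im[:510,:399]=a
b=crop("b1",217,132,133,100,3); c=crop("b2",217,132,133,100,3)
im[:300,400:799]=b; im[300:,400:799]=c
cv2.imwrite("pics/z.png",im)
E
```

```text
w1 [503.1 324.1 356.6] [ 2.842 -0.    -0.569]
s1 [581.8  40.5 366.6] [ 2.842 -0.    -0.269]
s2 [582.   39.4 366.5] [ 2.842 -0.    -0.271]
b1 [ 461.8 -356.8  316.6] [2.841 0.    2.871]
b2 [ 506.  -197.5  316.5] [ 2.842 -0.    -0.271]
```

View pics/z.png

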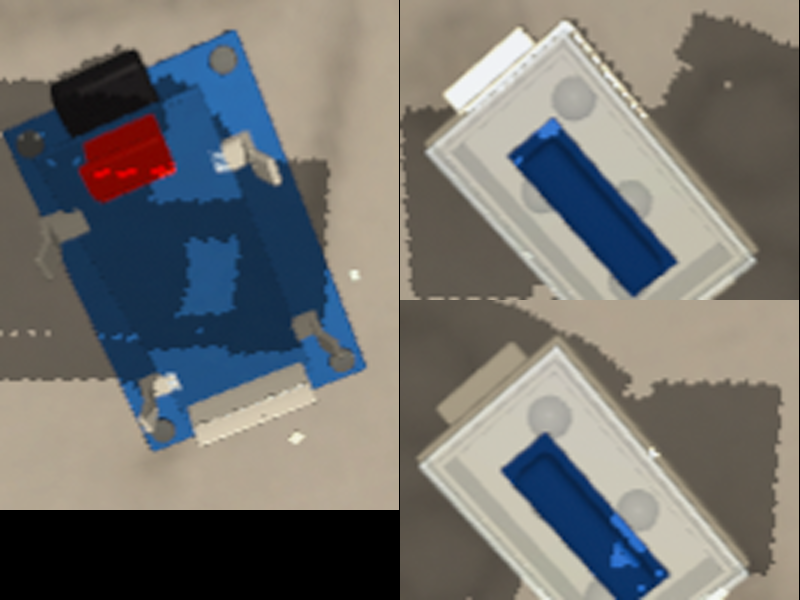

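The crop shows the stand with the red catch at (130,160), four grey ears and the pale stop at (250,405). In both box views the white body, clear lid, blue grip and a lug at the far end are visible. I'll take two more stand views for a proper baseline and measure the box from its two lugs.

```bash
python3 - <<'E'
from h import *
import pickle
pic=pickle.load(open("pic.pkl","rb"))
def S(u,v,ox=400,oy=0,x0=217,y0=132): return (x0+(u-ox)/3-1/3,y0+(v-oy)/3-1/3)
l1=onplane(pic["b1"],[S(443,95),S(518,28)],6); l2=onplane(pic["b2"],[S(438,410,oy=300),S(515,345,oy=300)],6)
print("lugs",l1.round(1).tolist(),l2.round(1).tolist())
m1,m2=l1.mean(0),l2.mean(0); v=m1-m2; print("len",np.linalg.norm(v),"centre",((m1+m2)/2).round(1),"yaw",np.arctan2(v[1],v[0]), [np.linalg.norm(l[0]-l[1]) for l in (l1,l2)])
for k in ("b1","b2"):
    h=cv2.cvtColor(pic[k]["img"],cv2.COLOR_BGR2HSV); m=cv2.inRange(h,(105,150,40),(125,255,255)); m[:,:200]=0;m[:,370:]=0;m[:120]=0;m[245:]=0
    c=max(cv2.findContours(m,0,2)[0],key=cv2.contourArea); r=cv2.boxPoints(cv2.minAreaRect(c)); P=onplane(pic[k],r,40); e=[P[1]-P[0],P[2]-P[1]]; L=max(e,key=np.linalg.norm)
    print(k,P.mean(0).round(1),[round(np.linalg.norm(x),1) for x in e],np.arctan2(L[1],L[0]))
# wipe
d=pic["w1"]; g=cv2.inRange(d["img"],(200,200,200),(255,255,255)); g[280:]=0
c=max(cv2.findContours(cv2.morphologyEx(g,cv2.MORPH_CLOSE,np.ones((5,5))),0,2)[0],key=cv2.contourArea)
P=onplane(d,cv2.boxPoints(cv2.minAreaRect(c)),2); print("wipe",P.round(1).tolist(),P.mean(0).round(1))
for nm,xy,yaw in (("s2",(555,-40),-1.65),("s3",(530,-110),1.3)):
    robot.move_ptp([*xy,200],[np.pi,0,yaw]); robot.sleep(.2); d=grab("wrist"); pic[nm]=d; print(nm,d["E"].round(1),np.round(d["orientation"],2))
pickle.dump(pic,open("pic.pkl","wb")); print(robot.current_t())
im=np.zeros((600,800,3),np.uint8); o={}
for nm,x in (("s2",0),("s3",400)):
    d=pic[nm]; u=proj(d,[563,-45,60])[0].round().astype(int); x0=max(0,min(560-133,u[0]-66)); y0=max(0,min(220,u[1]-100)); print(nm,"crop",x0,y0)
    im[:,x:x+399]=cv2.resize(d["img"][y0:y0+200,x0:x0+133],None,fx=3,fy=3,interpolation=cv2.INTER_CUBIC)
cv2.imwrite("pics/z2.png",im)
E
```

```text
lugs [[522.9, -325.5, 6.0], [491.6, -340.2, 6.0]] [[442.0, -233.0, 6.0], [473.9, -219.0, 6.0]]
len 117.7028625185558 centre [ 482.6 -279.4    6. ] yaw -1.1387486666358044 [np.float64(34.56160749971362), np.float64(34.87939520151241)]
b1 [ 481.6 -281.4   40. ] [np.float64(18.0), np.float64(60.6)] 2.0040152170944343
b2 [ 483.2 -276.3   40. ] [np.float64(17.9), np.float64(60.8)] -1.1305598269398511
wipe [[441.0, 316.9, 2.0], [526.2, 328.1, 2.0], [550.2, 200.2, 2.0], [458.9, 181.9, 2.0]] [494.1 256.8   2. ]
s2 [ 548.3 -122.8  366.5] [2.84 0.   3.06]
s3 [552.  -30.5 366.5] [ 2.84 -0.   -0.27]
15.775
s2 crop 206 95
s3 crop 229 28
```

View pics/z2.png

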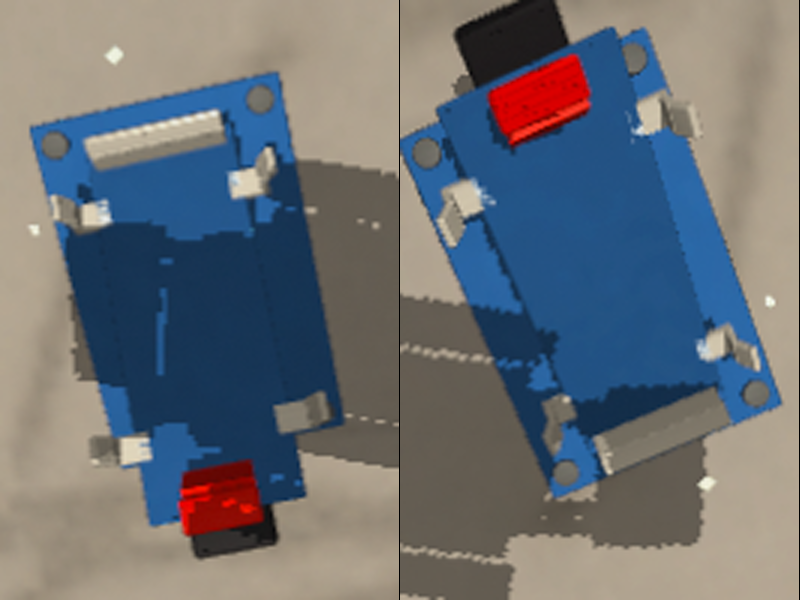

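```bash
cat > fit.py <<'E'
from h import *
import pickle
from scipy.optimize import least_squares
pic=pickle.load(open("pic.pkl","rb"))
org={"s1":(222,100,0),"s2":(206,95,0),"s3":(229,28,400)}
obs=[("s1",(190,408),(303,363),"stop"),("s3",(595,437),(720,390),"stop"),
("s1",(100,203),(175,172),"top"),("s3",(512,146),(590,108),"nose"),("s2",(180,477),(252,461),"nose"),
("s3",(668,115),0,"e+-"),("s3",(452,203),0,"e++"),("s3",(737,340),0,"e--"),("s3",(560,408),0,"e-+"),
("s2",(78,215),0,"e--"),("s2",(262,180),0,"e-+"),("s2",(120,448),0,"e+-"),("s2",(305,412),0,"e++"),
("s1",(250,155),0,"e+-"),("s1",(55,225),0,"e++"),("s1",(312,325),0,"e--"),("s1",(152,385),0,"e-+")]
# s2 is turned half round: the image's left there is the world's -y side's opposite, sides named by cradle y
a=np.radians(28); T=np.array([[np.cos(a),0,-np.sin(a)],[0,1,0],[np.sin(a),0,np.cos(a)]])
def cradle(p): return Rot.from_euler("z",p[2]).as_matrix()@T
def res(p,full=False):
    C=cradle(p); o=np.array([p[0],p[1],50]); r=[]
    for k,u,w,n in obs:
        x0,y0,ox=org[k]; d=dict(pic[k]); f=lambda q:np.array([(q[0]-ox)/3+x0-1/3,q[1]/3+y0-1/3])
        d["E"]=d["E"]+d["R"]@[p[5],p[6],0]
        if w: 
            loc={"stop":(-61,0,0),"nose":(56,0,9.5),"top":(62.5,0,22)}[n]; px=(f(u)+f(w))/2; wt=1
        else:
            loc=(44 if n[1]=="+" else -44,p[4]*(1 if n[2]=="+" else -1),p[3]); px=f(u); wt=.5
        q=(proj(d,o+C@np.array(loc,float))[0]-px); 
        if full: print(k,n,q.round(1))
        r+=list(q*wt)
    return np.r_[r,p[5]/2,p[6]/2]
s=least_squares(res,[565,-40,1.85,12,40,0,0],loss="soft_l1")
if __name__=="__main__": print(s.x.round(3),s.cost); res(s.x,True)
E
python3 fit.py
```

```text
[ 5.67499e+02 -3.80620e+01  1.70600e+00 -1.23000e-01  3.42630e+01
 -4.21000e-01 -2.59000e-01] 6.65423386480461
s1 stop [-0.4 -0.7]
s3 stop [-0.9 -0.8]
s1 top [ 0.9 -0.3]
s3 nose [0.4 1.4]
s2 nose [-0.  -1.1]
s3 e+- [-1.  -1.6]
s3 e++ [2.  0.3]
s3 e-- [-2.6  0. ]
s3 e-+ [-1.1  1.8]
s2 e-- [0.5 1.6]
s2 e-+ [-1.   0.2]
s2 e+- [-0.6  1.4]
s2 e++ [1.1 0.7]
s1 e+- [-0.6 -1.9]
s1 e++ [0.2 2.3]
s1 e-- [ 0.7 -0.2]
s1 e-+ [0.1 1.5]
```

```bash
cat > plan.py <<'E'
from h import *
C0=np.array([567.5,-38.1,50.]); CY=1.706
a=np.radians(28); T=np.array([[np.cos(a),0,-np.sin(a)],[0,1,0],[np.sin(a),0,np.cos(a)]])
C=Rot.from_euler("z",CY).as_matrix()@T
ORI=Rot.from_matrix(C@np.diag([1,-1,-1])).as_euler("xyz")
def seat(x,z,y=0): return C0+C@np.array([x,y,z])
E
python3 - <<'E'
from plan import *
import pickle
pic=pickle.load(open("pic.pkl","rb"))
print("disc edge/centre",onplane(pic["s1"],[(450,93),(518,100)],0).round())
print("bottle cap",tri(grab("scene"),np.array((359,190))/1.4,grab("side"),np.array((450,222))/1.4)[0].round())
print("ori",ORI,[robot.inverse_kinematics(seat(0,z),ORI) for z in (3.5,70)])
gy=2.004; g=np.array([482.5,-279.1])
robot.move_ptp([*g,120],[np.pi,0,gy]); robot.move_linear([*g,40],speed=120)
print(robot.move_linear([*g,3.5],speed=50,f_stop=8),robot.current_tcp_pos())
robot.move_gripper(0.0); print("w",robot.current_gripper_width()*93,robot.current_finger_force())
robot.move_linear([*g,20],speed=40); robot.move_linear([*g,150],speed=120)
print(robot.current_contact_force(),robot.current_gripper_width()*93,robot.current_t())
d=grab("wrist"); s=grab("side"); u=proj(s,[*g,150])[0].astype(int); x0,y0=max(0,u[0]-70),max(0,u[1]-70)
im=np.hstack([cv2.resize(d["img"],(400,300)),cv2.resize(s["img"][y0:y0+105,x0:x0+140],(400,300))]); cv2.imwrite("pics/g.png",im)
E
```

```text
disc edge/centre [[780.  16.   0.]
 [862. -12.   0.]]
bottle cap [689. 212.  94.]
ori [ 3.14159265 -0.48869219  1.706     ] [array([-0.5195979 ,  0.59179393,  1.572873  ,  0.39555975,  1.31075788,
       -0.82271643]), array([-0.55861996,  0.5459142 ,  1.48399444,  0.37218962,  1.44833968,
       -0.80321944])]
False [ 482.65629761 -279.22927433    3.60405615]
w 63.68752635737843 29.999810457229614
[-0.11672255 -0.14547907 -4.25327163] 63.630953293696095 20.9167
```

View pics/g.png

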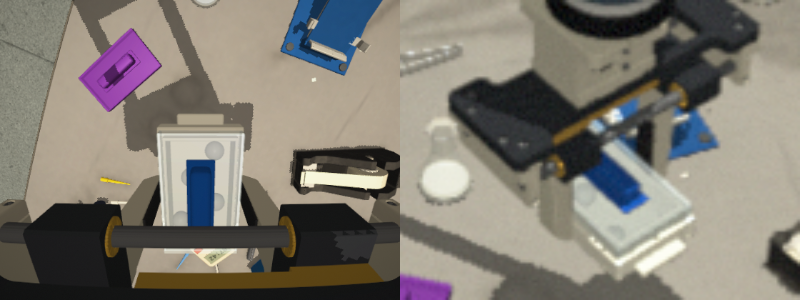

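The box is held at 63.6 mm width, square in the fingers, with the lid on. I'll measure its x offset in the grip from the leading lug edge at about (200,114), then carry it to the stand.

```bash
python3 - <<'E'
from plan import *
d=grab("wrist"); R=Rot.from_euler("xyz",robot.current_eef_rot()).as_matrix(); t=robot.current_tcp_pos()
pp=proj(d,[t+R@np.array([x,0,-2.5]) for x in (55,60,65)])
c=int(round(pp[1,0])); col=d["img"][140:185,c-8:c+9].mean((1,2)); e=140+np.argmax(np.abs(np.diff(col[:35])))+1
print(pp.round(1).tolist(),"edge",e,col[10:35].round().tolist())
robot.move_ptp(seat(0,75),ORI); print(robot.current_t(),robot.current_tcp_pos()-seat(0,75))
E
```

```text
[[280.3, 169.2], [280.3, 160.1], [280.3, 150.7]] edge 160 [88.0, 89.0, 89.0, 90.0, 91.0, 91.0, 92.0, 92.0, 96.0, 119.0, 148.0, 156.0, 160.0, 161.0, 160.0, 160.0, 160.0, 160.0, 160.0, 159.0, 159.0, 159.0, 159.0, 158.0, 141.0]
21.95 [-0.09366581 -1.07000423 -0.0658659 ]
```

```bash
python3 - <<'E'
from plan import *
robot.sleep(.3); print(robot.current_tcp_pos()-seat(0,75))
def st(n): 
    l=C.T@(robot.current_tcp_pos()-C0); f=C.T@np.array(robot.current_contact_force()); print(n,l.round(2),"F",f.round(1),round(robot.current_t(),2))
robot.move_linear(seat(.7,32),speed=80); robot.sleep(.2); st("32")
print(robot.move_linear(seat(.7,14),speed=30,f_stop=12)); st("14")
s=grab("side"); w=grab("wrist"); u=proj(s,C0+[0,0,20])[0].astype(int)
im=np.hstack([cv2.resize(w["img"],(400,300)),cv2.resize(s["img"][u[1]-52:u[1]+53,u[0]-70:u[0]+70],(400,300),interpolation=cv2.INTER_CUBIC)]); cv2.imwrite("pics/i.png",im)
E
```

```text
[-0.01953707 -0.78835163  0.58930537]
32 [ 0.51 -0.36 32.61] F [-1.3  0.1 -2.9] 23.14
False
14 [ 0.53  0.05 14.01] F [-3.5  0.9 -1.9] 23.89
```

View pics/i.png

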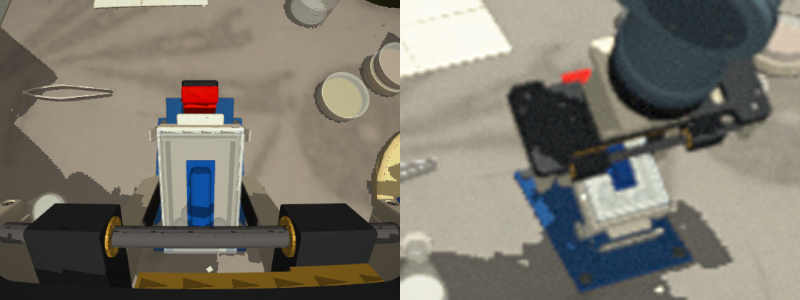

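The box sits squarely between the ears, with its upper lug at (200,118) against the red catch at (200,97). I'll go on pressing.

```bash
python3 - <<'E'
from plan import *
def st(n): 
    l=C.T@(robot.current_tcp_pos()-C0); f=C.T@np.array(robot.current_contact_force()); print(n,l.round(2),"F",f.round(1),round(robot.current_t(),2),round(robot.current_gripper_width()*93,1))
for z in (10,7,5,3.5,2.5,1.5):
    r=robot.move_linear(seat(.6,z),speed=20,f_stop=25); st((z,r))
    if r: break
w=grab("wrist"); cv2.imwrite("pics/p.png",cv2.resize(w["img"][100:300,180:380],(600,600),interpolation=cv2.INTER_CUBIC))
E
```

```text
(10, False) [ 0.62 -0.03  9.75] F [-3.7 -0.4 -3.3] 24.34 63.8
(7, False) [0.7  0.11 6.67] F [-4.  -0.2 -4.2] 24.64 63.7
(5, False) [1.12 0.34 4.64] F [-1.8  0.1 -2.8] 24.89 63.6
(3.5, False) [ 0.86 -0.05  3.68] F [-1.7  0.7 -1.2] 25.14 63.5
(2.5, False) [ 0.87 -0.07  3.66] F [0.6 2.9 5.3] 25.39 64.0
(1.5, False) [ 0.85 -0.05  3.62] F [ 2.   4.6 11.1] 25.64 63.3
```

View pics/p.png

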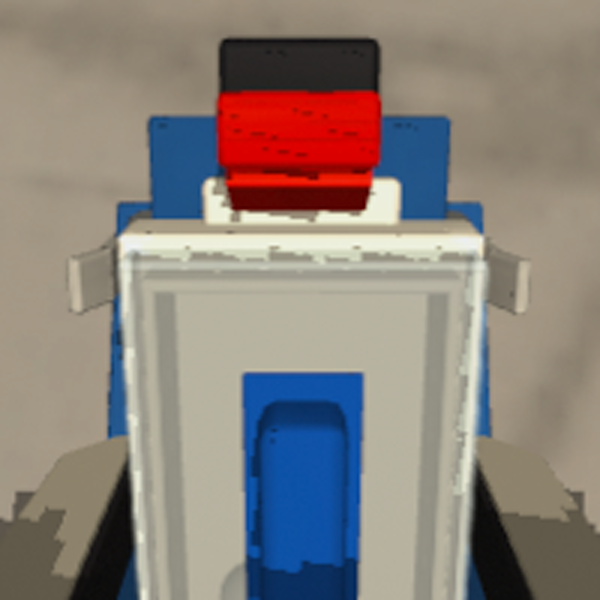

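The catch nose (300,195) now hangs over the box's upper lug (300,215), so the box is latched. Next I release, lift clear and measure the wipe.

```bash
python3 - <<'E'
from plan import *
import pickle
robot.move_linear(seat(.8,3.6),speed=20); robot.move_gripper(0.9); robot.sleep(.2)
print(C.T@np.array(robot.current_contact_force()))
robot.move_linear(seat(.5,30),speed=60); robot.move_linear(seat(0,75),speed=120); robot.move_gripper(.45); print(robot.current_t())
pic=pickle.load(open("pic.pkl","rb"))
ref=np.array([459,254,0.])
def wipe(d,nm):
    u=proj(d,ref)[0].astype(int); h=cv2.cvtColor(d["img"],cv2.COLOR_BGR2HSV); print(nm,u,h[u[1]+3,u[0]+5])
    m=cv2.morphologyEx(cv2.inRange(h,(0,0,165),(180,35,255)),cv2.MORPH_CLOSE,np.ones((3,3)))
    for c in cv2.findContours(m,0,2)[0]:
        if cv2.pointPolygonTest(c,(float(u[0]),float(u[1])),False)>=0:
            ap=cv2.approxPolyDP(cv2.convexHull(c),.04*cv2.arcLength(c,True),True).reshape(-1,2); P=onplane(d,ap,2)
            e=np.roll(P,-1,0)-P; print(ap.tolist(),P[:,:2].round(0).tolist(),"c",P.mean(0).round(1),np.linalg.norm(e,axis=1).round(),np.arctan2(e[:,1],e[:,0]).round(3))
wipe(grab("scene"),"scene"); wipe(grab("side"),"side"); wipe(pic["w1"],"w1")
w=grab("wrist"); s=grab("scene"); u=proj(s,C0+[0,0,20])[0].astype(int)
im=np.hstack([cv2.resize(w["img"],(400,300)),cv2.resize(pic["w1"]["img"],(400,300),interpolation=cv2.INTER_CUBIC)]); cv2.imwrite("pics/r.png",im)
E
```

```text
[-0.60792494  0.0684042  -0.3002418 ]
28.675
scene [201 201] [ 26   8 251]
[[321, 162], [299, 275], [159, 255], [214, 136]] [[775.0, 35.0], [396.0, -112.0], [252.0, 238.0], [695.0, 386.0]] c [529.6 136.7   2. ] [407. 379. 467. 360.] [-2.771  1.96   0.322 -1.345]
side [235 188] [ 25  13 252]
[[161, 73], [316, 170], [281, 279], [163, 228]] [[307.0, 1059.0], [700.0, 288.0], [500.0, -108.0], [253.0, 131.0]] c [440.  342.5   2. ] [866. 444. 344. 930.] [-1.099 -2.037  2.373  1.513]
w1 [280 188] [ 21  51 145]
```

View pics/r.png

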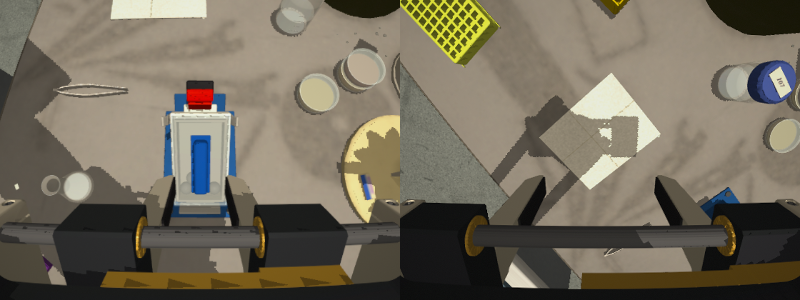

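The box sits latched with its lid on. In the old wipe view the wipe's corners are at about (609,73), (660,134), (589,190) and (537,128), with the arm's shadow over half of it. I'll tighten the threshold, then grip and lift the lid.

```bash
python3 - <<'E'
from plan import *
import pickle
pic=pickle.load(open("pic.pkl","rb"))
def show(n,P):
    e=np.roll(P,-1,0)-P; print(n,P[:,:2].round(0).tolist(),"c",P.mean(0).round(1),np.linalg.norm(e,axis=1).round(),np.arctan2(e[:,1],e[:,0]).round(3))
show("w1",onplane(pic["w1"],np.array([(209,73),(260,134),(189,190),(137,128)])*1.4,2))
for n in ("scene","side"):
    d=grab(n); u=proj(d,[459,254,0])[0].astype(int); m=cv2.inRange(cv2.cvtColor(d["img"],cv2.COLOR_BGR2HSV),(0,0,225),(180,40,255))
    m=cv2.morphologyEx(m,cv2.MORPH_CLOSE,np.ones((3,3)))
    for c in cv2.findContours(m,0,2)[0]:
        if cv2.pointPolygonTest(c,(float(u[0]),float(u[1])),False)>=0: show(n,onplane(d,cv2.approxPolyDP(cv2.convexHull(c),.04*cv2.arcLength(c,True),True).reshape(-1,2),2))
robot.move_linear(seat(0,50),speed=100); print(robot.move_linear(seat(0,31.5),speed=40,f_stop=6)); print((C.T@(robot.current_tcp_pos()-C0)).round(2))
robot.move_gripper(0.0); print("w",robot.current_gripper_width()*93)
l=C.T@(robot.current_tcp_pos()-C0)
robot.move_linear(seat(l[0],50,l[1]),speed=40); robot.move_linear(seat(l[0],110,l[1]),speed=100)
print(robot.current_gripper_width()*93,robot.current_t())
w=grab("wrist"); cv2.imwrite("pics/l.png",w["img"])
E
```

```text
w1 [[523.0, 330.0], [544.0, 201.0], [386.0, 178.0], [376.0, 321.0]] c [457.4 257.2   2. ] [131. 160. 143. 148.] [-1.409 -2.999  1.64   0.061]
scene [[524.0, 326.0], [543.0, 199.0], [389.0, 178.0], [375.0, 281.0]] c [457.8 246.1   2. ] [129. 155. 104. 156.] [-1.428 -3.009  1.707  0.294]
side [[545.0, 203.0], [389.0, 177.0], [374.0, 305.0], [525.0, 324.0]] c [458.3 252.1   2. ] [158. 128. 153. 123.] [-2.98   1.693  0.127 -1.411]
False
[6.000e-02 1.000e-02 3.139e+01]
w 13.98404175274141
13.408882449303801 31.9167
```

View pics/l.png

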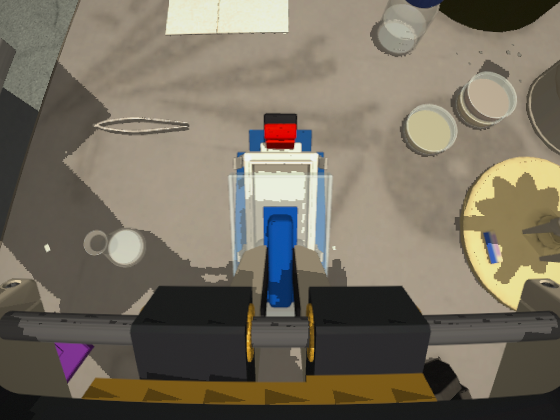

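The lid is held squarely by its grip (280,255), and the box stays under the catch (280,140). Next I lay the lid on the wipe, centred at about (456, 252.5) with yaw 0.15.

```bash
python3 - <<'E'
from plan import *
o=[np.pi,0,.15]; c=[456,252.5]
p=robot.current_tcp_pos(); robot.move_linear([p[0],p[1],p[2]+30],speed=120)
robot.move_ptp([*c,90],o); robot.move_linear([*c,26],speed=80); robot.sleep(.3)
print(robot.current_tcp_pos(),robot.current_contact_force())
r=robot.move_linear([*c,15],speed=12,f_stop=3); print(r,robot.current_tcp_pos(),robot.current_contact_force())
robot.move_gripper(.3); robot.sleep(.2); robot.move_linear([*c,60],speed=50); robot.move_linear([*c,200],speed=150)
robot.move_ptp([350,330,220],[np.pi,0,.15+1]); robot.sleep(.5); print(robot.current_t())
s=grab("scene"); e=grab("side")
def cr(d,P,w,h):
    u=proj(d,P)[0].astype(int); k=400/w; return cv2.resize(d["img"][u[1]-h//2:u[1]+h//2,u[0]-w//2:u[0]+w//2],(400,300),interpolation=cv2.INTER_CUBIC)
cv2.imwrite("pics/f.png",np.vstack([np.hstack([cr(d,[456,252,5],120,90),cr(d,C0+[0,0,20],120,90)]) for d in (s,e)]))
E
```

```text
[456.22979779 252.59047556  26.38420257] [ 0.90906824  0.34389037 -0.30876711]
True [455.66436261 252.31988948  20.18631898] [-0.5938767  -0.40286595  3.72684127]
40.275
```

View pics/f.png

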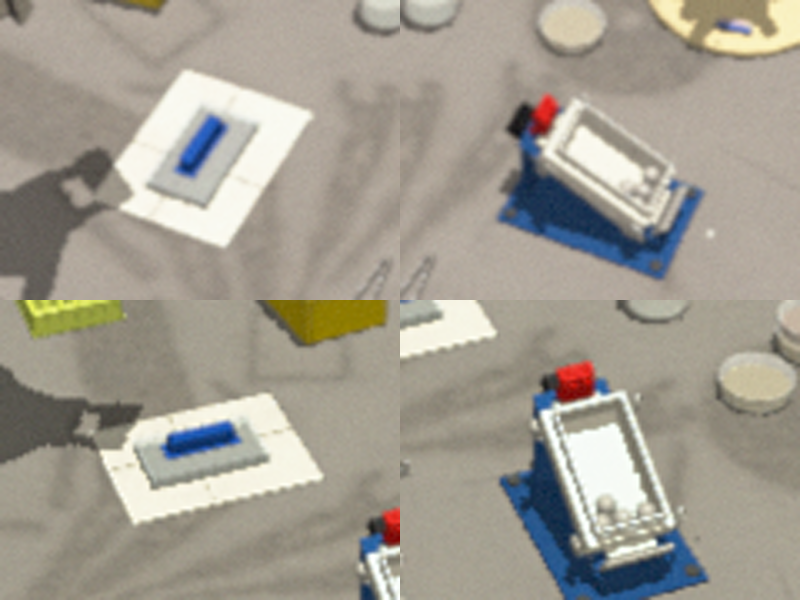

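The final views show the box latched under the red catch with its lid off and the balls together at the low end. The lid lies grip up near the middle of the wipe. I'll check the lid's position numerically, then hand in.

```bash
python3 - <<'E'
from plan import *
ds=[grab("scene"),grab("side")]; cs=[]
for d in ds:
    u=proj(d,[456,252,20])[0].astype(int); m=cv2.inRange(cv2.cvtColor(d["img"],cv2.COLOR_BGR2HSV),(100,140,40),(125,255,255))
    k=np.zeros_like(m); cv2.circle(k,tuple(map(int,u)),25,255,-1); M=cv2.moments(m&k,True); cs.append((M["m10"]/M["m00"],M["m01"]/M["m00"]))
p,g=tri(ds[0],cs[0],ds[1],cs[1]); print(p.round(1),round(g,1))
if np.hypot(*(p[:2]-[456,252.5]))<8 and 14<p[2]<28: robot.hand_in(); print("handed in",robot.current_t())
E
```

```text
[454.4 251.1  17.5] 0.0
the job is handed in; nothing more can be done
the job is handed in; nothing more can be done
```

I handed the job in at about 40 s: the box is latched under the red catch with the balls together at the low end (three of the four visible in the last view), and the lid lies flat, grip up, about 2 mm from the wipe's measured centre; it may have settled up to about 4 mm onto the wipe when released.

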